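# Charge the waxing tumbler and put it in slow gear

### The arm

A 7-joint arm with a two-finger parallel gripper is mounted at the origin on the work surface. World frame = base frame: x ahead of the robot, y to its left, z up, the work surface at z = 0. Lengths are in m, angles in rad, forces in N, time in s.
With the tool pointing down it reaches from about 0.425 to 0.95 m from the base axis. Payload 4.7 kg.
Tool frame: the origin (TCP) lies between the finger pads; the fingertips stand 25 mm ahead of it and the grasp point (between the pads) lies 6 mm ahead of it; x points along the fingers, z is the direction in which the jaws open and shut, and the axes are right-handed (so a half turn about x gives the same grasp; the last joint's range is limited). The gripper opens to 85 mm and grips with 20 to 120 N. Pads are 22 mm wide; open, the fingers measure 114 mm over their backs; the gripper's body (76 mm by 85 mm) begins 54 mm behind the grasp point. The pads swing forward as they close: fully open they stand 13 mm farther back than shut.
Start: joints at [1.206, 0.469, -0.049, 1.532, 0.024, 1.141, -0.082], TCP at [0.222, -0.637, 0.256] pointing down, gripper open.
Joint ranges: [-2.59, 2.59], [-0.33, 1.99], [-1.39, 1.29], [0.1, 2.45], [-1.04, 4.18], [0.21, 1.99], [-2.66, 2.66]. Speed limits (rad/s): [2.57, 2.57, 3.14, 3.14, 3.14, 3.14, 3.14].

### API

Orientations are given as a 3x3 rotation matrix whose columns are the frame's x, y, z axes.
In Python, from rig import * gives the robot as it stands. Calls block until the motion is done:
- movep(position, orientation): joint-space move of the TCP to a pose.
- move_l(position, attitude=None, feed=0.15, until_force=None): straight line of the TCP; attitude=None keeps the orientation; feed is the mean speed in m/s. With until_force (N) it stops when the force on the tool has changed by that much, and returns True; else False.
- move_joints(angles): joint-space move.
- command_gripper(opening, newtons=None): finger opening in m; newtons is the grip in N (None keeps the last); returns when the fingers have stopped.
- sleep(seconds).
- inverse_kinematics(position, orientation): joint angles nearest the present ones, or None.
- sense(): the state.
- camera(name): name is "side" or "top" or "wrist"; returns (picture, depth): 400x640x3 uint8, red, green, blue; 400x640 float32, m along the optical axis (not along the pixel's ray), 0 where there is no reading.
- camera_params(name): a dict with "K" (3x3 intrinsics, pixels), "position" and "rotation" of the camera in the world; the wrist camera has in their place "tool_from_camera" (4x4, takes a point from camera to tool coordinates, whose origin is the TCP and whose axes are the tool frame's). Camera axes: x right, y down, z forward; pixel columns grow to the right and rows downward; lengths in m; the calibration is good to about 2 mm. The wrist camera is an equidistant fisheye: a pixel r from the principal point sees the ray r / f radians off the axis. A picture is of the moment at which its call begins: read the wrist's pose just before it. camera_params takes no time and is no camera call.
A pose or a line that the arm cannot do raises Unreachable and nothing moves.
- finish_job(): hands the job in, once; it reports no verdict.
The state is a dict: "time_s": time; "joint_pos": joint angles; "qd": joint speeds; "joint_efforts": joint torques, N m; "position": TCP position; "tcp_rot": TCP orientation; "wrist_force": force on the tool from outside, world axes, zero at the start; "ft_torque": the same for the moment, N m; "finger_gap": finger opening in m.
Only numpy, scipy, OpenCV 4.12 (cv2) and the standard library are available. Lean on these libraries where they do the work, as an engineer would, in place of code of your own. Each camera call takes 0.05 s, during which the arm holds its last target.

### The job

The tumbler was left in fast gear: bring its gear lever back through the zigzag gate to park, and only with the lever parked slide the drum's hatch fully open. Put every wooden toggle blank on the table and the cake of wax into the drum, slide the hatch fully shut, and then take the lever up through the gate to the slow notch and leave it there. Leave the thread reels and the pin tin where they stand.

Things in the scene. Friction and masses are not known exactly. Their poses are not given: they have to be found in the camera images.
- tumbler: Barrel tumbler, bolted down: six-sided plywood drum lying along its y between pedestals (140 mm high), gearbox at its right (-y) end, motor behind. Origin on the table under the drum; own x away from the robot, y left along the drum, z up; yaw within 7 degrees. Inside of drum: x -0.085 to 0.085, y -0.04 to 0.19, floor z 0.056; its flat top is at z 0.210.
- drum_mouth (a point): Centre of the rectangular mouth in the drum's flat top, level with the top (0.210 m above the table); the mouth measures 78 mm along the tumbler's x and 100 mm along its y, through a 6 mm wall. The drum is 154 mm deep under it.
- hatch (a joint): Flat sliding aluminium hatch, 86 x 116 x 4 mm, on rails on the drum top. 0 = fully shut over the mouth, 0.110 = fully open; it slides along the tumbler's +y (to the left) to open. Metres. Friction 2 N, stays where it is left.
- hatch_handle (a point): Middle of the hatch's black grip bar (moves with the hatch): 50 mm along x, 12 mm thick along y, 24 mm high; its top is 10 mm above this point, its foot 14 mm below. Fingers can close on it from above along the sliding direction (y).
- gear_fore (a joint): Fore-and-aft tilt of the gear lever, rad: positive leans away from the robot (tumbler's +x), 0 upright; tan = fore/85, with fore in mm on the gate plate. Fast end +0.44 (start), slow leg 0 to 0.27, neutral leg -0.27 to 0, park end -0.44. Held by friction (about 1 N at the knob): stays where it is left.
- gear_side (a joint): Sideways tilt of the same lever, rad: positive leans left (tumbler's +y, towards the drum); tan = side * cos(gear_fore) / 85, with side in mm on the gate plate. About +0.12 in the park end and the slow leg, -0.12 in the neutral leg and the fast end. Held by friction likewise.
- gear_pivot (a point): Point inside the gearbox, 35 mm above the table, about which the lever tilts. The gearbox is 150 mm (x) by 110 mm (y) about this point; the top of its steel gate plate is 124 mm above the table. The lever's 9 mm shaft runs in a 14 mm wide zigzag slot in that plate, 85 mm above the pivot.
- gate_centre (a point): Centre of the gate plate, 85 mm over the pivot. Slot centre line, (fore, left) in mm from here, along the tumbler's x and y: fast end (40,-11), back to (24,-11), left to (24,11), back down the slow leg to (0,11), right to (0,-11), back down the neutral leg to (-24,-11), left to (-24,11), back to the park end (-40,11). Marks: square = park, one dot = slow, two dots = fast.
- gear_knob (a point): Centre of the lever's black ball knob, 34 mm in diameter, 165 mm from the pivot. Relative to the pivot, in tumbler axes: 165 mm * (cos(side) sin(fore), sin(side), cos(side) cos(fore)) with the two tilts. It may be pinched from above or pushed.
- toggle1: A wooden toggle-button blank, a rounded oblong 60 x 24 x 20 mm (own x, y, z) with a waist band and two small dark holes, lying on the table or the grey cutting mat; 20 g. Origin at the centre of its underside, long axis along its own x. Two to four of the five are there; an absent one has no pose.
- toggle2: A wooden toggle-button blank, a rounded oblong 60 x 24 x 20 mm (own x, y, z) with a waist band and two small dark holes, lying on the table or the grey cutting mat; 20 g. Origin at the centre of its underside, long axis along its own x. Two to four of the five are there; an absent one has no pose.
- toggle3: A wooden toggle-button blank, a rounded oblong 60 x 24 x 20 mm (own x, y, z) with a waist band and two small dark holes, lying on the table or the grey cutting mat; 20 g. Origin at the centre of its underside, long axis along its own x. Two to four of the five are there; an absent one has no pose.
- toggle4: A wooden toggle-button blank, a rounded oblong 60 x 24 x 20 mm (own x, y, z) with a waist band and two small dark holes, lying on the table or the grey cutting mat; 20 g. Origin at the centre of its underside, long axis along its own x. Two to four of the five are there; an absent one has no pose.
- toggle5: A wooden toggle-button blank, a rounded oblong 60 x 24 x 20 mm (own x, y, z) with a waist band and two small dark holes, lying on the table or the grey cutting mat; 20 g. Origin at the centre of its underside, long axis along its own x. Two to four of the five are there; an absent one has no pose.
- wax: Cake of hard polishing wax, honey-coloured block 56 x 36 x 22 mm (own x, y, z), lying flat, 45 g. Origin at the centre of its underside.
- reel_a: Thread reel with cream thread, 32 mm in diameter, 48 mm high, standing; origin at the centre of its underside. Stays where it is.
- reel_b: Thread reel with dark thread, 38 mm in diameter, 38 mm high, standing; origin at the centre of its underside. Stays where it is.
- pin_tin: Round flat steel pin tin, 56 mm in diameter, 21 mm high; origin at the centre of its underside. Stays where it is.
Mind the look-alikes: they are no part of the job. What is shaped like the toggle1 but green or red is not meant.

How it is judged:
On the way, in this order (a step that is already met when the one before it is completed fails the run):
1. the gear lever is in park (value of joint gear_fore below -0.39 rad and value of joint gear_side above 0.06 rad), for 0.2 s.
2. the hatch is fully open, the lever still in park (all of step 1 and value of joint hatch above 0.1 m), for 0.2 s.
3. all toggle blanks and the wax are in the drum and the hatch is fully shut over them, the lever still in park (all of step 1 and x of toggle1 in the frame of tumbler between -0.09 and 0.09 m and y of toggle1 in the frame of tumbler between -0.045 and 0.195 m and z of toggle1 in the frame of tumbler between 0.045 and 0.21 m and x of toggle2 in the frame of tumbler between -0.09 and 0.09 m and y of toggle2 in the frame of tumbler between -0.045 and 0.195 m and z of toggle2 in the frame of tumbler between 0.045 and 0.21 m and x of toggle3 in the frame of tumbler between -0.09 and 0.09 m and y of toggle3 in the frame of tumbler between -0.045 and 0.195 m and z of toggle3 in the frame of tumbler between 0.045 and 0.21 m and x of toggle4 in the frame of tumbler between -0.09 and 0.09 m and y of toggle4 in the frame of tumbler between -0.045 and 0.195 m and z of toggle4 in the frame of tumbler between 0.045 and 0.21 m and x of toggle5 in the frame of tumbler between -0.09 and 0.09 m and y of toggle5 in the frame of tumbler between -0.045 and 0.195 m and z of toggle5 in the frame of tumbler between 0.045 and 0.21 m and x of wax in the frame of tumbler between -0.09 and 0.09 m and y of wax in the frame of tumbler between -0.045 and 0.195 m and z of wax in the frame of tumbler between 0.045 and 0.21 m and value of joint hatch below 0.004 m), for 0.2 s.
4. the gear lever is in the slow notch (value of joint gear_fore between -0.04 and 0.32 rad and value of joint gear_side above 0.06 rad), for 0.2 s.
At the end, for the whole second after the job is handed in: All toggle blanks that are there and the wax lie at rest inside the drum, the hatch is shut to within 4 mm, and the lever rests in the slow leg of the gate (gear_fore between -0.04 and 0.32 rad, gear_side above 0.06 rad) (all of step 4 and x of toggle1 in the frame of tumbler between -0.09 and 0.09 m and y of toggle1 in the frame of tumbler between -0.045 and 0.195 m and z of toggle1 in the frame of tumbler between 0.045 and 0.21 m and x of toggle2 in the frame of tumbler between -0.09 and 0.09 m and y of toggle2 in the frame of tumbler between -0.045 and 0.195 m and z of toggle2 in the frame of tumbler between 0.045 and 0.21 m and x of toggle3 in the frame of tumbler between -0.09 and 0.09 m and y of toggle3 in the frame of tumbler between -0.045 and 0.195 m and z of toggle3 in the frame of tumbler between 0.045 and 0.21 m and x of toggle4 in the frame of tumbler between -0.09 and 0.09 m and y of toggle4 in the frame of tumbler between -0.045 and 0.195 m and z of toggle4 in the frame of tumbler between 0.045 and 0.21 m and x of toggle5 in the frame of tumbler between -0.09 and 0.09 m and y of toggle5 in the frame of tumbler between -0.045 and 0.195 m and z of toggle5 in the frame of tumbler between 0.045 and 0.21 m and x of wax in the frame of tumbler between -0.09 and 0.09 m and y of wax in the frame of tumbler between -0.045 and 0.195 m and z of wax in the frame of tumbler between 0.045 and 0.21 m and linear speed of each of toggle1, toggle2, toggle3, toggle4, toggle5, wax below 0.05 m/s and value of joint hatch below 0.004 m and velocity of joint gear_fore between -0.1 and 0.1 rad/s); the robot touches nothing.
It fails at once if the hatch is open by more than 10 mm while the lever is not in park (value of joint hatch above 0.01 m and (value of joint gear_fore above -0.34 rad or value of joint gear_side below 0.03 rad)).
It fails at once if a reel or the pin tin is pushed more than 40 mm from its place (distance of any of reel_a, reel_b, pin_tin from where it was at the start of the episode above 0.04 m).
Of toggle1, toggle2, toggle3, toggle4, toggle5 only 2 to 4 are there at a start; the rules pass over those that are not, and their reading is None.
At some moment in a run one of toggle1, toggle2, toggle3, toggle4, toggle5, wax may be knocked a few centimetres aside while the robot is not near it.
Once in a run the grip may slacken for a moment while it holds something.
It also fails if it takes over 210 s, if anything falls off the work surface, if the arm or the gripper's body presses on something with over 40 N, if the wrist force passes 120 N, or if a joint passes its speed limit or range.

## Working session

There is one attempt and no reset: what is moved stays moved. The work goes in short steps, each a Python script; the robot and the scene stay as the last script left them, time stands still between calls to the robot, and variables do not carry over. Pictures are saved under pics/ and viewed, and the job is handed in when it is done.

```bash
ls; mkdir -p pics; python3 - <<'E'
from rig import *
import cv2
for n in ["side","top","wrist"]:
    p,d=camera(n); cv2.imwrite(f"pics/a_{n}.png",p[:,:,::-1]); print(n,camera_params(n))
s=sense(); print(s)
E
```

```text
pics
side {'K': array([[419.86744307,   0.        , 317.30483353],
       [  0.        , 419.86744307, 200.97325666],
       [  0.        ,   0.        ,   1.        ]]), 'position': array([ 0.39345917, -0.85698745,  0.76014312]), 'rotation': array([[ 0.98209025, -0.13354878,  0.13290395],
       [-0.18721507, -0.61234777,  0.76810203],
       [-0.02119565, -0.77922714, -0.62638312]])}
top {'K': array([[387.07431617,   0.        , 314.34808825],
       [  0.        , 387.07431617, 197.59460103],
       [  0.        ,   0.        ,   1.        ]]), 'position': array([ 0.37253467, -0.08734232,  1.13469485]), 'rotation': array([[-0.0095296 , -0.98417456,  0.17694526],
       [-0.99986462,  0.01175214,  0.01151681],
       [-0.01341404, -0.17681155, -0.98415331]])}
wrist {'K': array([[309.70691629,   0.        , 321.55356583],
       [  0.        , 309.70691629, 196.57882073],
       [  0.        ,   0.        ,   1.        ]]), 'tool_from_camera': array([[-1.28902358e-04, -3.10342285e-01,  9.50624873e-01,
        -1.17322428e-01],
       [ 8.69445418e-04, -9.50624557e-01, -3.10342063e-0
[... 342 characters left out ...]
: array([-7.22390697e-04, -2.56778166e-03, -2.40759212e-04, -3.69453823e-03,
       -2.89721781e-04, -4.30773871e-04, -4.91979787e-05]), 'joint_efforts': array([-2.27848600e-04, -5.10762584e+01, -4.71405813e-02, -2.37977976e+01,
        1.07018786e-02,  5.37989137e-03,  2.06042790e-05]), 'position': array([ 0.22230053, -0.63692007,  0.25551674]), 'tcp_rot': array([[-5.33161624e-04,  9.44145331e-01,  3.29528921e-01],
       [ 1.37991540e-03,  3.29529349e-01, -9.44144324e-01],
       [-9.99998906e-01, -4.86594858e-05, -1.47853309e-03]]), 'wrist_force': array([-0.1179209 , -0.41563257,  0.34086495]), 'ft_torque': array([-0.00069457,  0.00936546,  0.07051484]), 'finger_gap': 0.08562873895989827}
```

View pics/a_side.png

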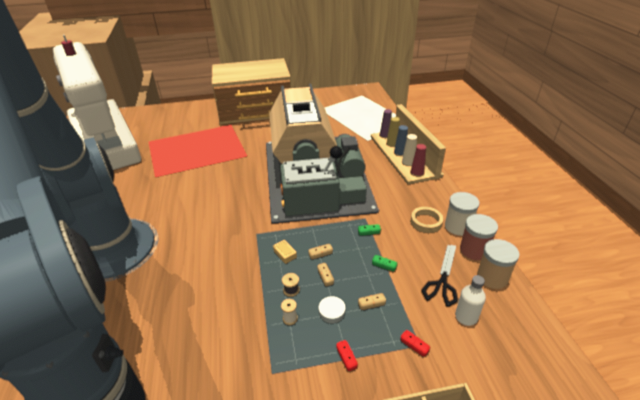

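View pics/a_top.png

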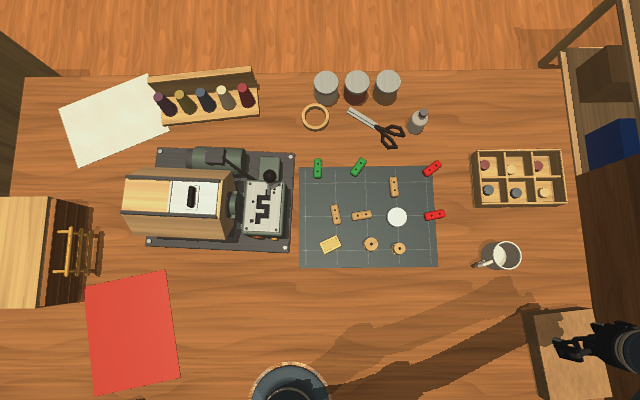

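View pics/a_wrist.png

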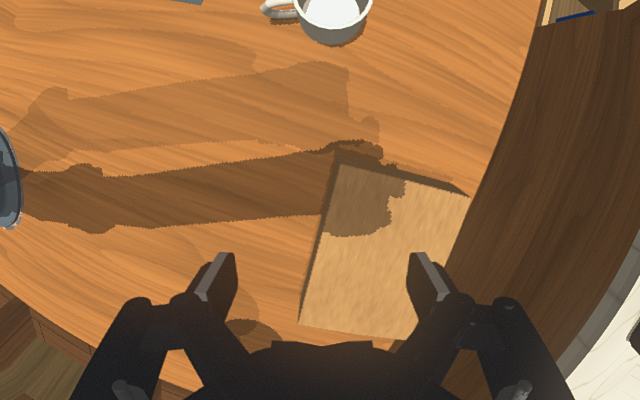

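The top view shows three wooden toggles near (335,214), (361,215) and (394,186), and the wax at (331,244). The pin tin is at (397,217), the reels at (371,244) and (399,248), and the tumbler is on the left with its hatch grip at about (191,197). I'll enlarge these areas next.

```bash
cat > h.py <<'E'
from rig import *
import cv2, numpy as np
def px2w(name,u,v,depth=None,z=None):
    c=camera_params(name);K=c["K"];r=np.array([(u-K[0,2])/K[0,0],(v-K[1,2])/K[1,1],1.])
    rw=c["rotation"]@r
    if z is not None: return c["position"]+rw*(z-c["position"][2])/rw[2]
    return c["position"]+rw*depth
def w2px(name,P):
    c=camera_params(name);q=c["rotation"].T@(np.array(P)-c["position"]);q=c["K"]@q;return q[:2]/q[2]
def cloud(name,d):
    c=camera_params(name);K=c["K"];v,u=np.mgrid[:400,:640]
    P=np.stack([(u-K[0,2])/K[0,0]*d,(v-K[1,2])/K[1,1]*d,d],-1)
    return P@c["rotation"].T+c["position"]
def crop(p,u0,v0,u1,v1,f,fn):
    cv2.imwrite(fn,cv2.resize(p[v0:v1,u0:u1,::-1],None,fx=f,fy=f,interpolation=cv2.INTER_CUBIC))
E
python3 - <<'E'
from h import *
p,d=camera("top"); np.save("top_d.npy",d); cv2.imwrite("pics/top0.png",p[:,:,::-1])
crop(p,290,140,450,280,5,"pics/b_mat.png")
crop(p,110,140,300,260,4,"pics/b_tum.png")
q,e=camera("side"); np.save("side_d.npy",e)
crop(q,250,80,390,220,5,"pics/b_side.png")
E
```

```text
(no output)
```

View pics/b_mat.png

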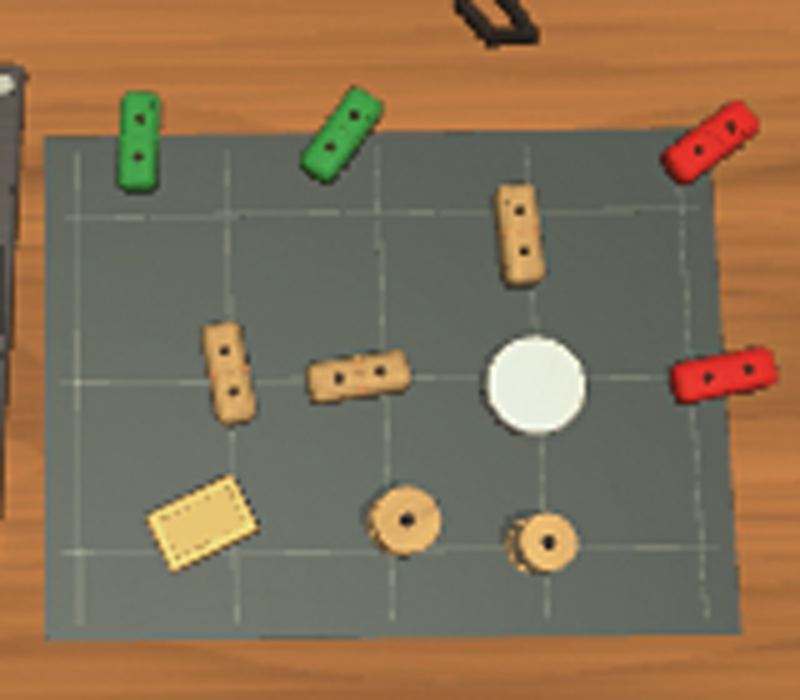

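View pics/b_tum.png

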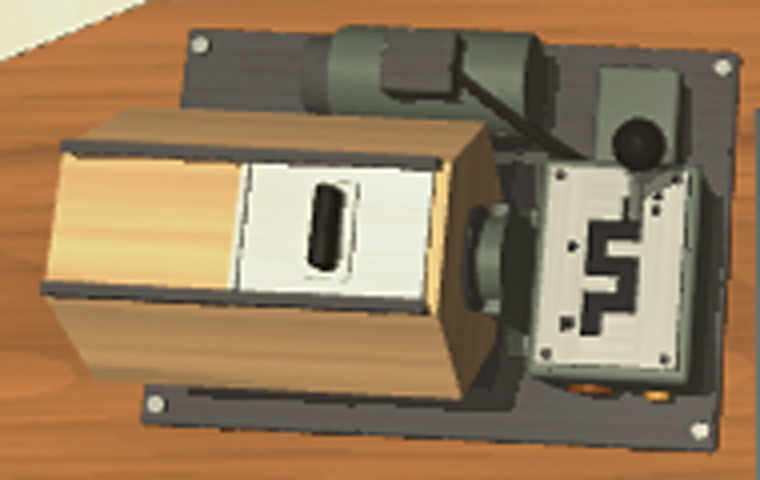

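View pics/b_side.png

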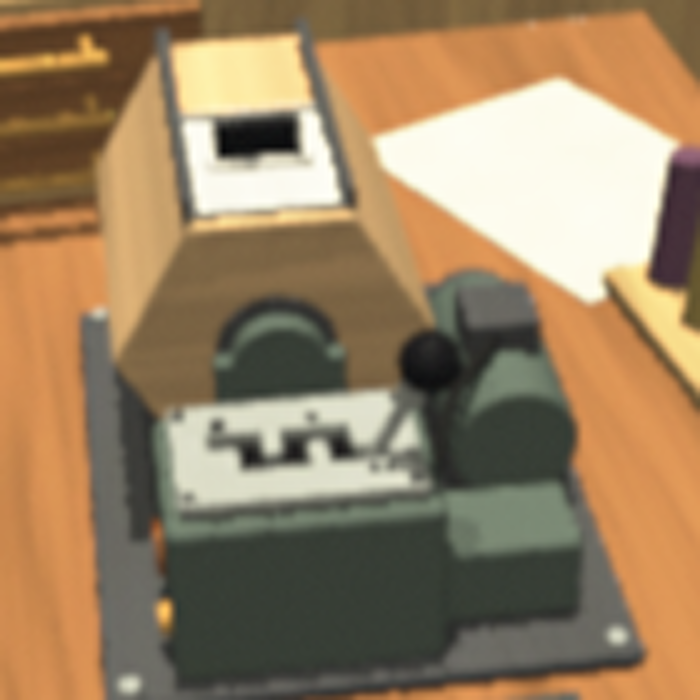

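```bash
python3 - <<'E'
from h import *
p=cv2.imread("pics/top0.png")[:,:,::-1].astype(int); d=np.load("top_d.npy"); P=cloud("top",d)
R=lambda a:np.round(a,4)
sub=np.zeros((400,640),bool)
# plate
m=sub.copy(); m[175:240,238:292]=1
m&=(abs(P[...,2]-.124)<.006)&(p.min(-1)>150)
def rect(m,name):
    q=P[m]; r=cv2.minAreaRect((q[:,:2]*1000).astype(np.float32)); print(name,m.sum(),R(q.mean(0)),"z",R(np.median(q[:,2])),r)
    return r
rect(m,"plate")
m=sub.copy(); m[170:225,165:222]=1; m&=(abs(P[...,2]-.214)<.01)&(p.min(-1)>150); rect(m,"hatch")
m=sub.copy(); m[180:212,183:200]=1; m&=(p.max(-1)<60); rect(m,"handle")
m=sub.copy(); m[165:185,260:280]=1; m&=(p.max(-1)<50)&(P[...,2]>.15); rect(m,"knob")
m=sub.copy(); m[140:260,110:300]=1; 
hist=np.histogram(P[m][:,2],bins=np.arange(-.01,.26,.01));print(hist[0])
for n,(u0,v0,u1,v1) in dict(t1=(325,200,346,228),t2=(348,206,375,223),t3=(384,173,404,200),wax=(318,232,345,257),tin=(385,204,410,230),rb=(360,234,381,255),ra=(388,238,410,258)).items():
    m=sub.copy(); m[v0:v1,u0:u1]=1; m&=P[...,2]>.012; r=rect(m,n)
E
```

```text
plate 1190 [0.5283 0.0632 0.1254] z 0.1254 ((532.936767578125, 61.89971160888672), (90.9309310913086, 131.22080993652344), 86.85043334960938)
hatch 1303 [0.5418 0.2178 0.2166] z 0.2165 ((542.6410522460938, 220.26846313476562), (120.57289123535156, 78.5395278930664), 85.91564178466797)
handle 127 [0.5396 0.2155 0.2369] z 0.2388 ((540.2362670898438, 216.92266845703125), (11.929825782775879, 46.43252182006836), 85.87344360351562)
knob 122 [0.5974 0.0354 0.1959] z 0.1966 ((598.4011840820312, 35.41160583496094), (28.509185791015625, 29.81374168395996), 48.447364807128906)
[1769 5351 3421   99   40   76   80  473  167  431  546  192 1101 1493
  405  474  506  472  420  475  526  642 2649  778   75   54]
t1 166 [ 0.5227 -0.1345  0.0272] z 0.0211 ((461.54058837890625, -122.4958724975586), (36.81085968017578, 187.81980895996094), 79.53695678710938)
t2 171 [ 0.518  -0.2077  0.0399] z 0.0207 ((464.658203125, -151.47103881835938), (46.375831604003906, 219.650146484375), 43.23554229736328)
t3 170 [ 0.5966 -0.3003  0.0535] z 0.0208 ((490.9674377441406, -215.76211547851562), (50.75076675415039, 345.6822509765625), 51.03533935546875)
wax 249 [ 0.436  -0.117   0.0368] z 0.0235 ((424.25616455078125, -104.67971801757812), (48.74283218383789, 97.60592651367188), 44.931671142578125)
tin 312 [ 0.5126 -0.3091  0.0331] z 0.0227 ((440.9446105957031, -218.65966796875), (54.935691833496094, 290.9961242675781), 38.20808410644531)
rb 144 [ 0.4351 -0.2295  0.0623] z 0.0394 ((406.03228759765625, -169.2938232421875), (35.92628479003906, 176.81234741210938), 25.303403854370117)
ra 118 [ 0.4214 -0.3021  0.0738] z 0.0489 ((405.9749755859375, -204.2847900390625), (28.82438087463379, 241.54576110839844), 9.15305233001709)
```

```bash
cat >> h.py <<'E'
R4=lambda a:np.round(a,4)
def dn(a):
    x=np.array([0,0,-1.]);z=np.array([np.cos(a),np.sin(a),0]);return np.stack([x,np.cross(z,x),z],1)
YAW=np.radians(-4.1)
TR=np.array([[np.cos(YAW),-np.sin(YAW)],[np.sin(YAW),np.cos(YAW)]])
PIV=np.array([.532,.061])
def knob(fore,side): # mm at gate plate -> world knob centre
    f=np.arctan(fore/85);s=np.arctan(side*np.cos(f)/85)
    l=.165*np.array([np.cos(s)*np.sin(f),np.sin(s),np.cos(s)*np.cos(f)])
    w=TR@l[:2]+PIV
    return np.array([w[0],w[1],.035+l[2]])
def toT(P,O): return TR.T@(np.array(P)[:2]-O)
E
python3 - <<'E'
from h import *
p=cv2.imread("pics/top0.png")[:,:,::-1].astype(int); d=np.load("top_d.npy"); P=cloud("top",d)
for n,(u0,v0,u1,v1,z0,z1) in dict(t1=(325,200,346,228,.016,.026),t2=(348,206,375,223,.016,.026),t3=(384,173,404,200,.016,.026),wax=(318,232,345,257,.018,.028),tin=(385,204,410,230,.016,.027),rb=(360,234,381,255,.034,.042),ra=(388,238,410,258,.044,.053)).items():
    m=np.zeros((400,640),bool); m[v0:v1,u0:u1]=1; m&=(P[...,2]>z0)&(P[...,2]<z1)
    q=P[m]; r=cv2.minAreaRect((q[:,:2]*1000).astype(np.float32)); print(n,m.sum(),R4(q.mean(0)),np.round(r[0],1),np.round(r[1],1),round(r[2],1))
k=knob(40,-11);print("knob",k,w2px("top",k),w2px("side",k))
# heights map around knob
for x in np.arange(.56,.72,.02): 
    print([round(float(d[int(w2px("top",(x,y,.12))[1]),int(w2px("top",(x,y,.12))[0])] and P[int(w2px("top",(x,y,.12))[1]),int(w2px("top",(x,y,.12))[0]),2]),2) for y in np.arange(.14,-.06,-.02)])
print(PIV+TR@[0,.158])
for f,s in [(40,-11),(-40,11),(12,11)]:
    for a in (YAW+np.pi/2,YAW-np.pi/2):
        q=inverse_kinematics(knob(f,s)+[0,0,.006],dn(a)); print(f,s,a,None if q is None else np.round(q,2))
E
```

```text
t1 155 [ 0.5237 -0.1346  0.0208] [ 523.8 -134.7] [59.3 23.2] 10.4
t2 154 [ 0.521  -0.2102  0.0206] [ 521.5 -210.7] [23.6 59.2] 10.0
t3 152 [ 0.6039 -0.3072  0.0211] [ 603.8 -307.7] [57.8 23.8] 3.9
wax 242 [ 0.437  -0.1175  0.0235] [ 437.4 -117.7] [35.7 54. ] 25.6
tin 299 [ 0.5138 -0.3115  0.0225] [ 513.9 -311.8] [54.4 55.3] 42.7
rb 131 [ 0.4363 -0.233   0.0391] [ 436.5 -232.4] [34.1 36.5] 89.8
ra 100 [ 0.423  -0.3091  0.0491] [ 422.8 -308.5] [28.7 27.8] 89.1
knob [0.60022919 0.0368706  0.183282  ] [269.38844055 176.06112744] [336.02609702 151.98959626]
[0.15, 0.09, 0.13, 0.13, 0.12, 0.13, 0.13, 0.07, 0.0, -0.0]
[0.09, 0.01, 0.13, 0.12, 0.12, 0.13, 0.13, 0.08, -0.0, 0.0]
[0.02, 0.02, 0.13, 0.12, 0.12, 0.19, 0.12, 0.01, 0.01, -0.0]
[0.03, 0.05, 0.01, 0.01, 0.19, 0.2, 0.07, 0.0, 0.01, 0.0]
[0.1, 0.08, 0.01, 0.02, 0.07, 0.07, 0.06, 0.01, 0.01, 0.0]
[0.1, 0.08, 0.01, 0.01, 0.07, 0.06, 0.07, 0.01, 0.01, 0.0]
[0.09, 0.09, 0.02, 0.01, 0.02, 0.01, 0.01, 0.0, 0.0, -0.0]
[0.0, 0.0, 0.0, 0.0, 0.0, 0.0, -0.0, 0.0, 0.0, 0.0]
[0.5432966  0.21859564]
40 -11 1.499237827463129 [ 0.47  0.55 -0.84  1.75  0.47  1.05  0.96]
40 -11 -1.642354826126664 [ 0.24  0.46 -0.5   1.76  0.26  0.98 -2.  ]
-40 11 1.499237827463129 [ 0.68  0.48 -1.2   2.03  0.53  1.    0.71]
-40 11 -1.642354826126664 [ 0.35  0.3  -0.74  2.04  0.26  0.89 -2.16]
12 11 1.499237827463129 [ 0.52  0.53 -1.    1.82  0.51  1.07  0.82]
12 11 -1.642354826126664 [ 0.28  0.41 -0.65  1.84  0.29  0.99 -2.13]
```

```bash
cat >> h.py <<'E'
GR=dn(YAW-np.pi/2)
OFF=np.array([0,0,.006])
def path(pts,feed=.06,n=3):
    prev=None
    for p in pts:
        if prev is not None:
            for t in np.linspace(0,1,n+1)[1:]:
                q=np.array(prev)*(1-t)+np.array(p)*t
                move_l(knob(*q)+OFF,feed=feed)
            s=sense();print(p,R4(s["position"]-knob(*p)-OFF),np.round(s["wrist_force"],1),round(s["finger_gap"],4),round(s["time_s"],1))
        prev=p
E
python3 - <<'E'
from h import *
k=knob(40,-11)
movep(k+[0,0,.10],GR); print(sense()["time_s"])
command_gripper(.07)
p,d=camera("wrist"); cv2.imwrite("pics/c_w.png",p[:,:,::-1])
s=sense();print(s["time_s"],s["position"],np.round(s["wrist_force"],1))
move_l(k+OFF,feed=.08,until_force=8)
s=sense();print(s["time_s"],s["position"]-k,np.round(s["wrist_force"],1))
command_gripper(.02,25)
s=sense();print(s["time_s"],s["position"]-k,np.round(s["wrist_force"],1),s["finger_gap"])
p,d=camera("side"); crop(p,240,60,400,220,4,"pics/c_s.png")
E
```

```text
2.975
3.3333 [0.60025948 0.03665483 0.28326469] [ 0.6 -1.1  0.5]
4.6583 [0.00039853 0.0001168  0.00662863] [0.2 0.4 0.2]
5.0833 [0.00034444 0.00026024 0.00646207] [-0.1  0.5  2.1] 0.032603035425583855
```

View pics/c_w.png

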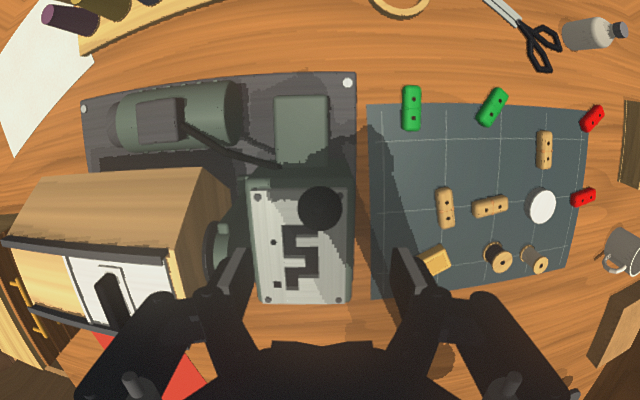

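View pics/c_s.png

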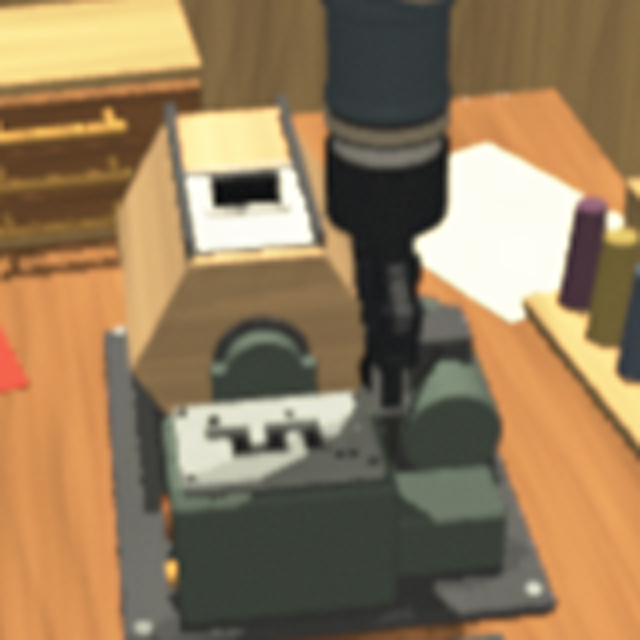

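The side view shows the fingers around the knob, and the 33 mm gap fits the ball. I'll drive it through the gate.

```bash
python3 - <<'E'
from h import *
path([(40,-11),(24,-11),(24,11),(0,11),(0,-11),(-24,-11),(-24,11),(-40,11)])
p,d=camera("top"); crop(p,210,150,310,260,6,"pics/d_t.png")
p,d=camera("side"); crop(p,240,60,400,220,4,"pics/d_s.png")
E
```

```text
(24, -11) [-0.0005 -0.0002  0.0002] [ 1.2 -1.   2.4] 0.0326 6.0
(24, 11) [ 0.0001 -0.0002 -0.0001] [ 1.6 -3.2  3.6] 0.0327 7.2
(0, 11) [-0.001   0.0001 -0.0002] [0.2 0.8 1.6] 0.0326 8.4
(0, -11) [ 0.0003 -0.0009  0.0003] [0.9 1.5 5.2] 0.0327 9.5
(-24, -11) [-0.0007 -0.001  -0.0003] [-1.5 -1.5  5. ] 0.0327 10.7
(-24, 11) [-0.0003  0.0002 -0.0003] [-1.3 -1.8  1.3] 0.0327 11.8
(-40, 11) [-0.0008  0.0005 -0.0002] [-0.9  2.1  1.7] 0.0323 12.7
```

View pics/d_s.png

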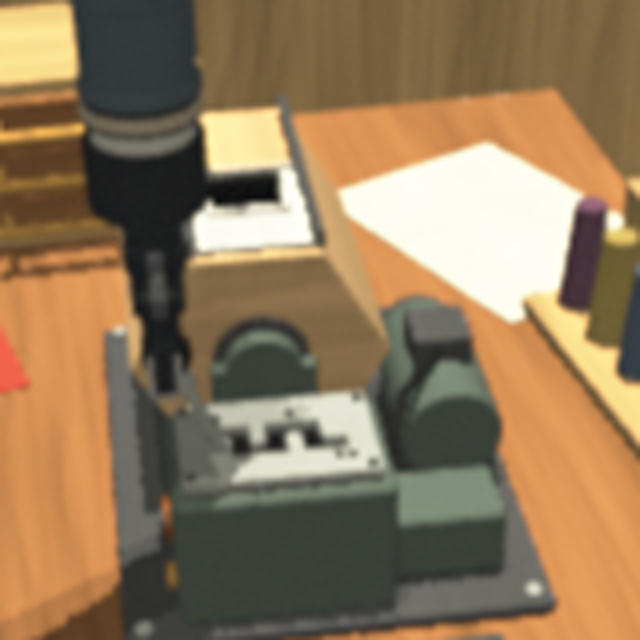

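```bash
python3 - <<'E'
from h import *
command_gripper(.06)
k=knob(-40,11)
move_l(k+[0,0,.10],feed=.15)
H=np.array([.5402,.2169,.246])
movep(H+[0,0,.06],GR)
p,d=camera("top"); crop(p,110,140,300,260,4,"pics/e_t.png")
p,d=camera("side"); crop(p,240,60,400,220,4,"pics/e_s.png")
p,d=camera("wrist"); cv2.imwrite("pics/e_w.png",p[:,:,::-1])
s=sense();print(s["time_s"],s["position"],s["wrist_force"])
E
```

```text
14.8083 [0.53997026 0.21526963 0.30536876] [ 0.30184773 -0.00737412  0.10262603]
```

View pics/e_s.png

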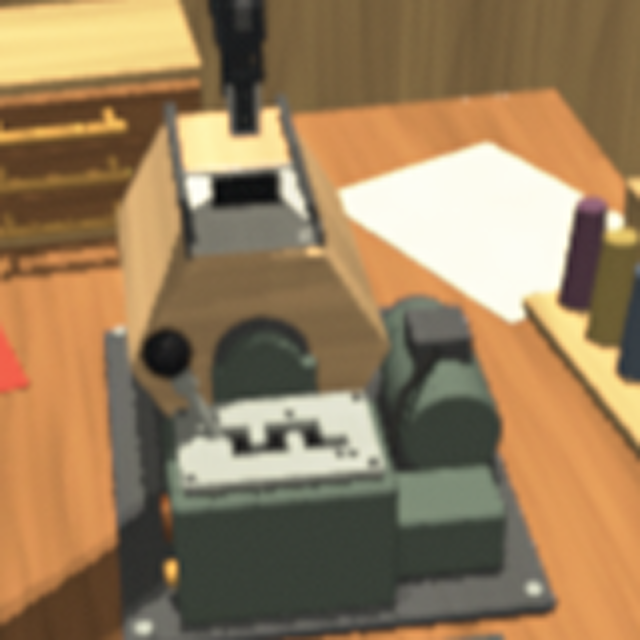

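View pics/e_w.png

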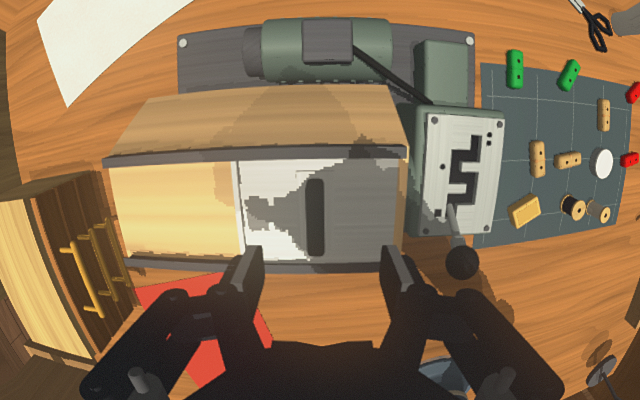

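```bash
python3 - <<'E'
from h import *
print("knob px pred",w2px("side",knob(-40,11)),"side ok obs 281.75,148")
H=np.array([.5402,.2169,.246])
print(move_l(H,GR,feed=.06,until_force=6))
s=sense();print(s["position"],np.round(s["wrist_force"],1))
command_gripper(.005,40)
s=sense();print(s["position"],np.round(s["wrist_force"],1),s["finger_gap"])
d=np.append(TR@[0,1],0)
print(move_l(s["position"]+d*.109,feed=.06,until_force=25))
s=sense();print(s["time_s"],s["position"],np.round(s["wrist_force"],1),s["finger_gap"])
E
```

```text
knob px pred [280.81739314 148.49097313] side ok obs 281.75,148
False
[0.54045428 0.21711528 0.24647117] [-0.3 -0.4  0.5]
[0.54035313 0.21788728 0.2464437 ] [0.4 2.1 1. ] 0.011234846410043575
False
18.4333 [0.54685368 0.32617479 0.24645058] [-3.9 -2.2  4. ] 0.011239118365575165
```

```bash
cat >> h.py <<'E'
def locate(fn=None):
    p,d=camera("top"); P=cloud("top",d); a=p.astype(int)
    if fn: cv2.imwrite(fn,p[:,:,::-1])
    z=P[...,2]; r,g,b=a[...,0],a[...,1],a[...,2]
    m=(z>.014)&(z<.030)&(r>130)&(g>.5*r)&(r>b+35)&(P[...,0]>.3)&(P[...,0]<.95)&(P[...,1]<.45)&(P[...,1]>-.6)
    n,l,st,c=cv2.connectedComponentsWithStats(m.astype(np.uint8))
    out=[]
    for i in range(1,n):
        if st[i,4]<40: continue
        q=P[l==i]; (cx,cy),(w,h),an=cv2.minAreaRect((q[:,:2]*1000).astype(np.float32))
        if w<h: w,h,an=h,w,an+90
        out.append((cx/1000,cy/1000,w,h,(an+90)%180-90,st[i,4],float(np.median(q[:,2])),c[i]))
        print("obj",*[np.round(x,3) for x in out[-1]])
    return out
E
python3 - <<'E'
from h import *
command_gripper(.04)
s=sense();print(s["position"])
move_l(s["position"]+[0,0,.10],feed=.2)
p,d=camera("side"); crop(p,240,60,400,220,4,"pics/f_s.png")
locate("pics/f_t.png")
p,d=camera("top");crop(p,110,140,300,260,4,"pics/f_tc.png")
print(sense()["time_s"])
E
```

```text
[0.54846927 0.3262582  0.2461535 ]
obj 0.865 0.246 299.29 90.227 -84.364 1218 0.017 [211.889 109.038]
obj 0.825 -0.079 82.762 79.103 -0.808 237 0.024 [314.911 115.793]
obj 0.666 -0.576 27.289 24.454 -87.764 68 0.026 [484.632 163.971]
obj 0.604 -0.308 57.122 22.622 4.621 145 0.021 [393.71  186.152]
obj 0.524 -0.135 57.612 22.144 10.59 147 0.02 [335.313 214.041]
obj 0.521 -0.21 57.074 22.33 -81.416 143 0.021 [361.462 214.629]
obj 0.437 -0.117 54.993 35.713 -64.28 246 0.024 [329.951 244.179]
19.625
```

View pics/f_s.png

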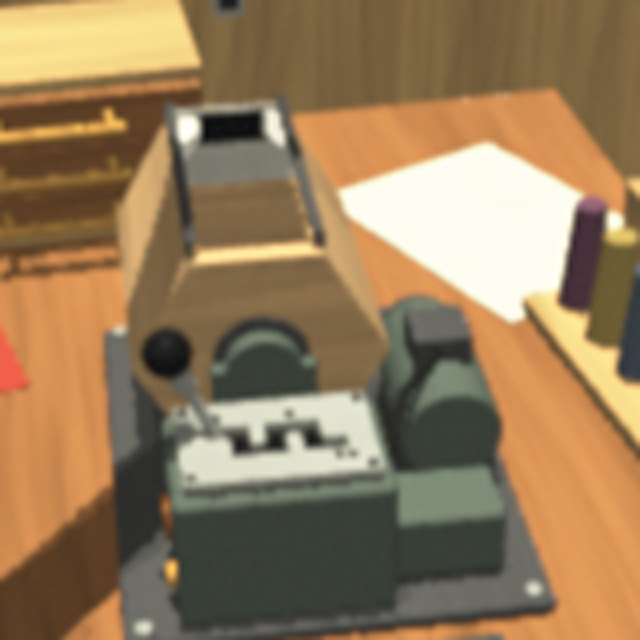

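View pics/f_tc.png

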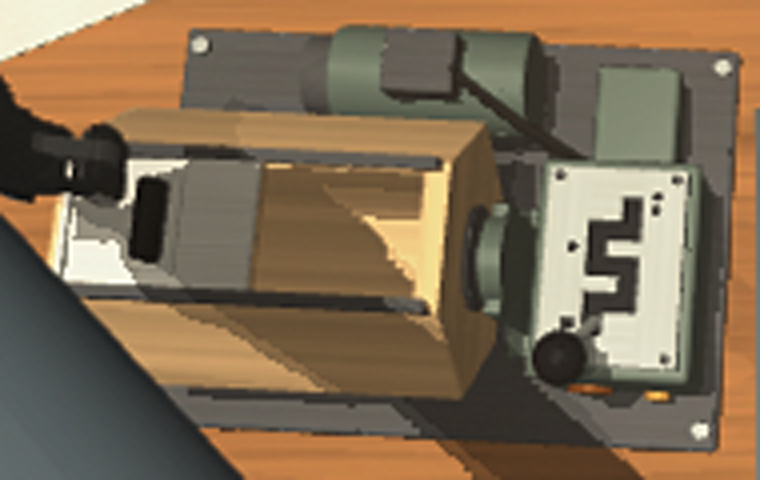

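View pics/f_t.png

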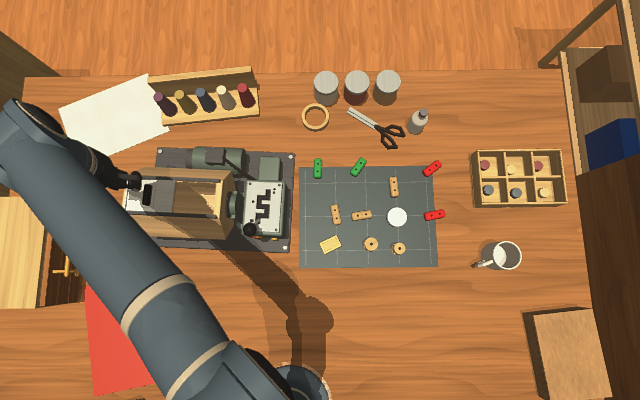

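```bash
python3 - <<'E'
from h import *
p0=cv2.imread("pics/top0.png");p1=cv2.imread("pics/f_t.png")
def h(p,u0,u1):
    m=np.zeros((400,640),np.uint8);m[180:210,u0:u1]=(p[180:210,u0:u1].max(-1)<45)
    n,l,st,c=cv2.connectedComponentsWithStats(m);i=1+np.argmax(st[1:,4]);print(st[i]);return px2w("top",*c[i],z=.24)
a=h(p0,180,202);b=h(p1,141,155);print(a,b,TR.T@(b-a)[:2])
E
```

```text
[189 187   6  21  58]
[142 185  10  21 157]
[0.53739093 0.21102039 0.24      ] [0.54483005 0.31992886 0.24      ] [-0.0003666   0.10916163]
```

```bash
cat >> h.py <<'E'
M=np.array([.5415,.2185])
def best(pos,a):
    q0=sense()["joint_pos"];b=None
    for k in (a,a+np.pi):
        q=inverse_kinematics(pos,dn(k))
        if q is not None:
            c=np.abs(np.array(q)-q0).max()
            if b is None or c<b[0]: b=(c,k)
    return dn(b[1])
def pick(x,y,long_deg,opening,z=.028,exp=.024,newtons=35):
    a=np.radians(long_deg+90)
    O=best(np.array([x,y,.20]),a)
    command_gripper(opening)
    movep(np.array([x,y,.16]),O)
    hit=move_l(np.array([x,y,z]),feed=.10,until_force=8)
    s=sense();print("down",hit,R4(s["position"]),np.round(s["wrist_force"],1))
    command_gripper(.01,newtons)
    print("gap",sense()["finger_gap"])
    move_l(np.array([x,y,.30]),feed=.2)
    s=sense();print("lift gap",s["finger_gap"],s["time_s"]); return s["finger_gap"]
def drop(z=.230,opening=.06):
    O=best(np.array([*M,.31]),YAW+np.pi/2)
    movep(np.array([*M,.31]),O)
    g=sense()["finger_gap"];print("gap over mouth",g)
    if g<.015: print("LOST");return
    move_l(np.array([*M,z]),feed=.15)
    s=sense();print("at",R4(s["position"]),np.round(s["wrist_force"],1),s["finger_gap"])
    command_gripper(opening)
    move_l(np.array([*M,.31]),feed=.2)
    print("t",sense()["time_s"])
E
python3 - <<'E'
from h import *
command_gripper(.05)
g=pick(.5212,-.2103,99.3,.05)
p,d=camera("wrist"); cv2.imwrite("pics/g_w.png",p[:,:,::-1])
p,d=camera("side"); crop(p,240,160,440,320,4,"pics/g_s.png")
E
```

```text
down False [ 0.5217 -0.2105  0.0286] [ 0.3 -0.  -0.3]
gap 0.022945781532709257
lift gap 0.022992719182101995 25.4667
```

View pics/g_w.png

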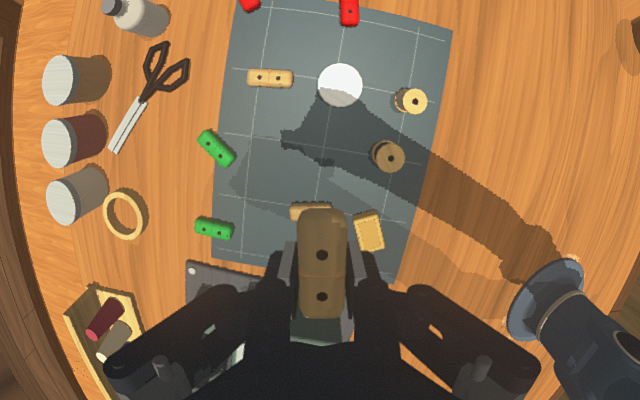

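View pics/g_s.png

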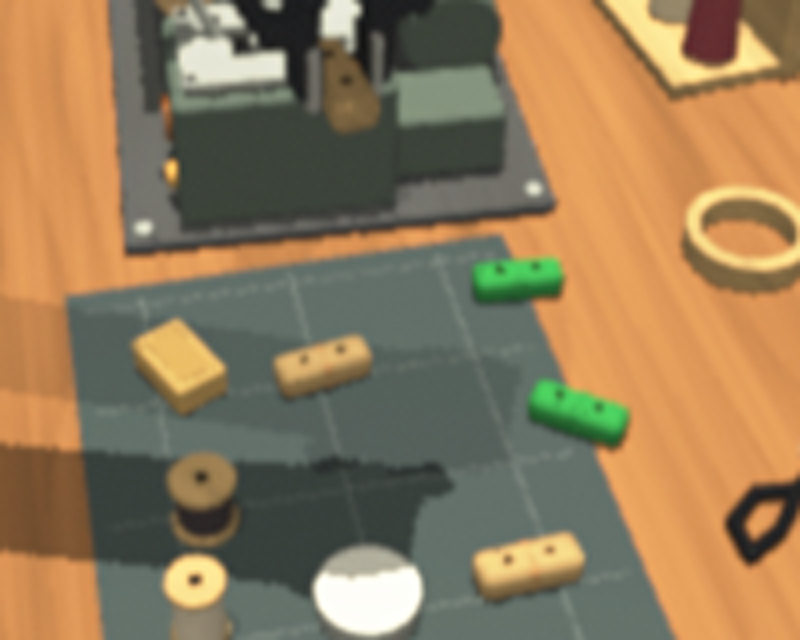

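The toggle is held level between the pads and the other pieces haven't moved. I'll drop it in.

```bash
python3 - <<'E'
from h import *
drop()
locate("pics/h_t.png")
p,d=camera("top");crop(p,110,140,300,260,4,"pics/h_tc.png")
E
```

```text
gap over mouth 0.02342356039858374
at [0.5422 0.2183 0.2307] [-0.5  0.6  0.6] 0.02320361567488282
t 28.825
obj 0.865 0.246 298.781 92.627 -83.532 1215 0.017 [211.784 108.82 ]
obj 0.826 -0.079 82.484 79.082 -0.86 240 0.024 [314.883 115.875]
obj 0.667 -0.577 26.117 25.351 12.917 70 0.026 [484.686 163.986]
obj 0.604 -0.308 56.562 23.138 4.953 145 0.021 [393.669 186.228]
obj 0.525 -0.135 58.5 22.066 10.344 149 0.021 [335.356 214.148]
obj 0.437 -0.117 54.887 35.874 -64.818 247 0.023 [329.911 244.186]
```

View pics/h_tc.png

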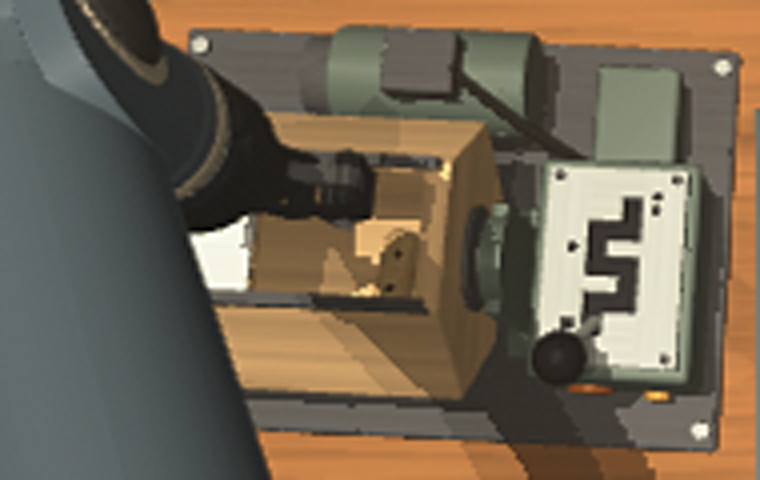

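The toggle is visible inside the drum at crop (400,265). The other three pieces are unmoved and the lever is still parked. The next toggle is at (335,214).

```bash
python3 - <<'E'
from h import *
g=pick(.5243,-.1347,10.4,.045)
if .018<g<.03: drop()
o=locate("pics/i_t.png")
E
python3 - <<'E'
from h import *
p=cv2.imread("pics/i_t.png")[:,:,::-1]; crop(p,110,130,450,270,2,"pics/i_c.png")
E
```

```text
down False [ 0.5248 -0.1348  0.0286] [-0.3 -0.3 -1.3]
gap 0.022824180735597298
lift gap 0.022911078871706788 33.95
gap over mouth 0.023230119039490744
at [0.5422 0.2183 0.2307] [ 0.4  0.3 -0.1] 0.023044389959847828
t 36.9583
obj 0.866 0.247 299.61 91.727 -84.091 1251 0.017 [211.157 108.815]
obj 0.825 -0.079 81.751 79.063 -0.719 241 0.023 [314.83  115.896]
obj 0.666 -0.576 26.847 24.496 -87.815 69 0.025 [484.696 163.986]
obj 0.642 -0.31 57.916 23.012 3.577 137 0.021 [393.825 173.715]
obj 0.437 -0.117 54.932 35.792 -64.305 244 0.023 [330.    244.107]
```

View pics/i_c.png

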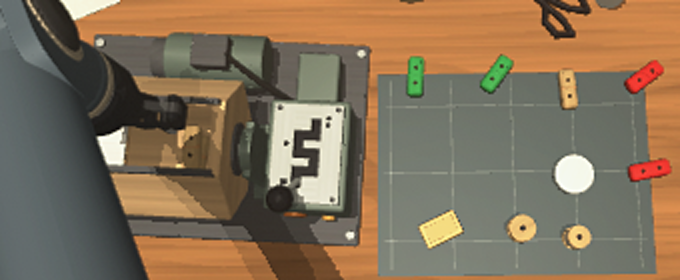

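The third toggle has been knocked to (0.642, -0.310), so its new position is what I'll use. The wax comes first.

```bash
python3 - <<'E'
from h import *
g=pick(.437,-.1172,-64.4,.06,newtons=40)
if .028<g<.042: drop()
o=locate("pics/j_t.png")
E
python3 - <<'E'
from h import *
p=cv2.imread("pics/j_t.png")[:,:,::-1]; crop(p,110,130,450,270,2,"pics/j_c.png")
E
```

```text
down False [ 0.4374 -0.1173  0.0285] [-0.3 -0.7  0.4]
gap 0.03525254464817991
lift gap 0.034808812935154136 41.9667
gap over mouth 0.035247841795209546
at [0.5421 0.2182 0.2309] [-0.1  0.1 -0.3] 0.03521324736374585
t 44.8917
obj 0.865 0.246 298.625 91.988 -83.741 1250 0.017 [211.876 108.86 ]
obj 0.825 -0.079 81.919 79.013 -0.755 240 0.024 [314.883 115.875]
obj 0.666 -0.575 27.161 25.218 84.838 70 0.025 [484.657 163.929]
obj 0.643 -0.309 59.378 22.314 3.486 139 0.021 [393.863 173.827]
```

View pics/j_c.png

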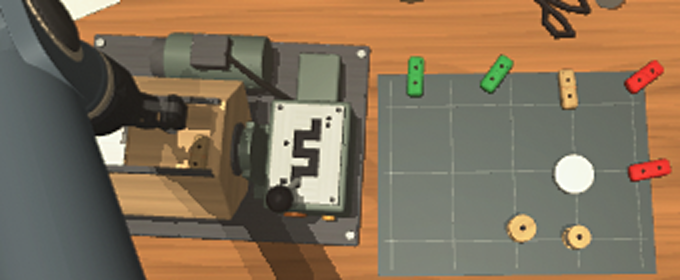

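The wax is off the mat. The last toggle is at (0.643, -0.309).

```bash
python3 - <<'E'
from h import *
g=pick(.6425,-.3095,3.6,.05)
if .018<g<.03: drop()
p,d=camera("wrist"); cv2.imwrite("pics/k_w.png",p[:,:,::-1])
s=sense(); move_l(s["position"]+[0,0,.03],feed=.2)
movep(np.array([.56,.0,.35]),GR)
o=locate("pics/k_t.png")
p,d=camera("side"); crop(p,240,60,400,220,4,"pics/k_s.png")
E
python3 - <<'E'
from h import *
p=cv2.imread("pics/k_t.png")[:,:,::-1]; crop(p,110,130,450,270,2,"pics/k_c.png")
E
```

```text
down False [ 0.6431 -0.3098  0.0289] [-0.1 -0.   0. ]
gap 0.02344667394727819
lift gap 0.023092885891111935 50.5417
gap over mouth 0.023046298823788842
at [0.5422 0.2185 0.2307] [ 0.3 -0.1 -0.4] 0.023429261903035403
t 54.1583
obj 0.906 0.111 33.252 19.176 7.182 46 0.017 [254.087  91.978]
obj 0.903 0.169 43.306 23.875 33.001 70 0.017 [234.671  94.371]
obj 0.895 0.23 45.089 21.895 35.548 62 0.017 [214.403  96.242]
obj 0.858 0.312 167.858 88.947 -85.384 592 0.017 [186.831 112.745]
obj 0.825 -0.079 81.599 79.038 -0.998 235 0.024 [315.    115.728]
obj 0.666 -0.576 27.108 25.876 52.087 70 0.026 [484.657 163.914]
```

View pics/k_w.png

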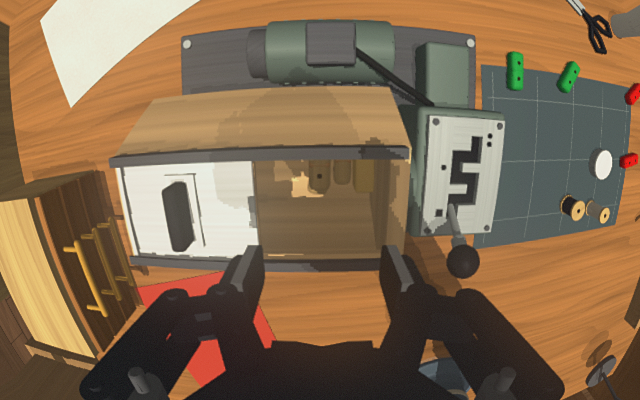

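View pics/k_c.png

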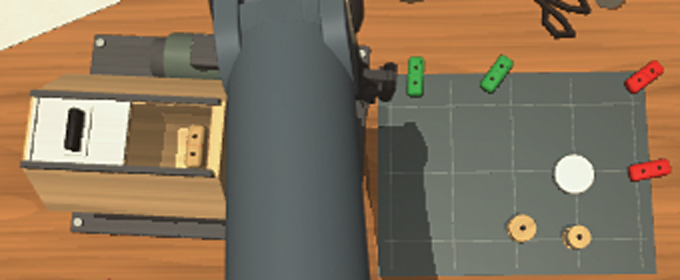

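View pics/k_s.png

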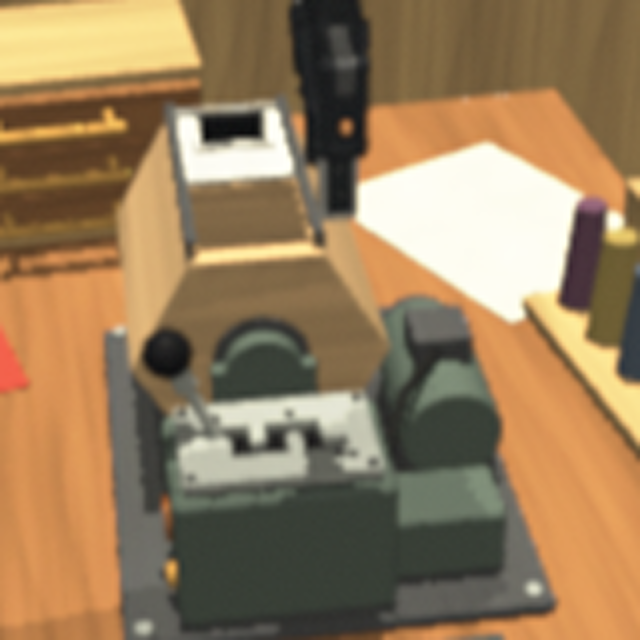

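```bash
python3 - <<'E'
from h import *
H=np.array([.5482,.3263,.246])
command_gripper(.045)
movep(H+[0,0,.09],GR)
print(move_l(H,GR,feed=.08,until_force=6))
command_gripper(.005,40); sleep(.2)
s=sense();print(s["position"],np.round(s["wrist_force"],1),s["finger_gap"])
d=np.append(TR@[0,1],0)
print(move_l(s["position"]-d*.1105,feed=.06,until_force=25)); sleep(.5)
s=sense();print(s["time_s"],s["position"],np.round(s["wrist_force"],1),s["finger_gap"])
command_gripper(.045)
move_l(s["position"]+[0,0,.1],feed=.2)
k=knob(-40,11)
movep(k+[0,0,.10],GR)
locate("pics/l_t.png")
p,d=camera("wrist"); cv2.imwrite("pics/l_w.png",p[:,:,::-1])
p,d=camera("side"); crop(p,240,60,400,220,4,"pics/l_s.png")
p,d=camera("top");crop(p,110,140,300,260,4,"pics/l_tc.png")
E
```

```text
False
[0.54833602 0.32634041 0.2465402 ] [-0.8 -0.9  4.7] 0.011045010662019657
False
61.3833 [0.54178559 0.21765228 0.24654733] [ 7.8  7.5 -0. ] 0.011047331343579889
obj 0.866 0.246 297.919 91.004 -84.272 1199 0.017 [211.468 109.023]
obj 0.826 -0.079 83.647 79.017 -0.904 235 0.023 [314.902 115.728]
obj 0.666 -0.576 27.263 25.333 32.823 71 0.026 [484.676 163.972]
```

View pics/l_w.png

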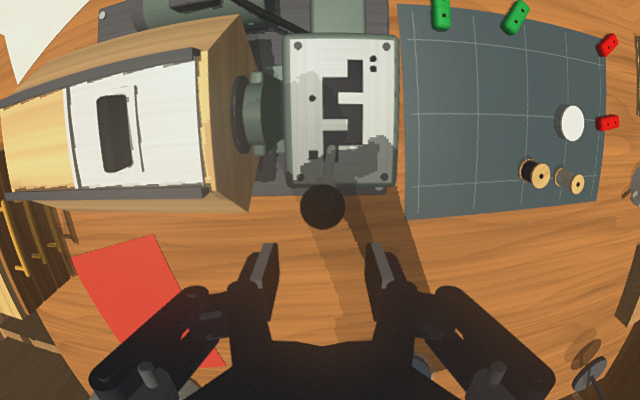

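View pics/l_s.png

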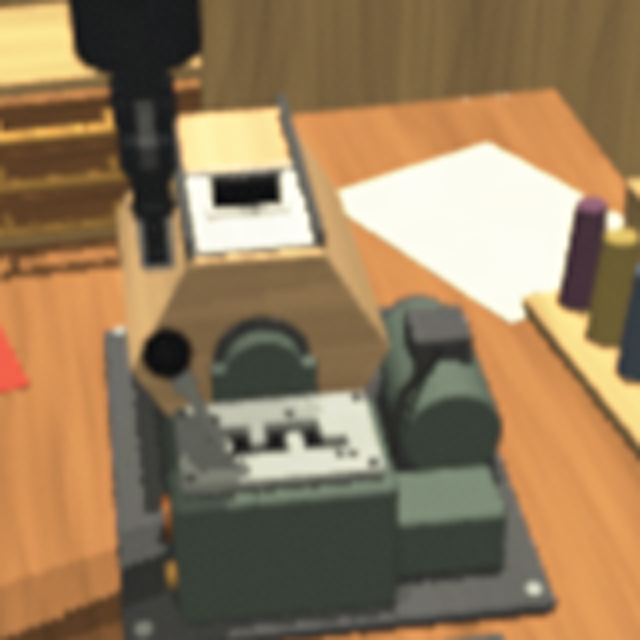

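View pics/l_tc.png

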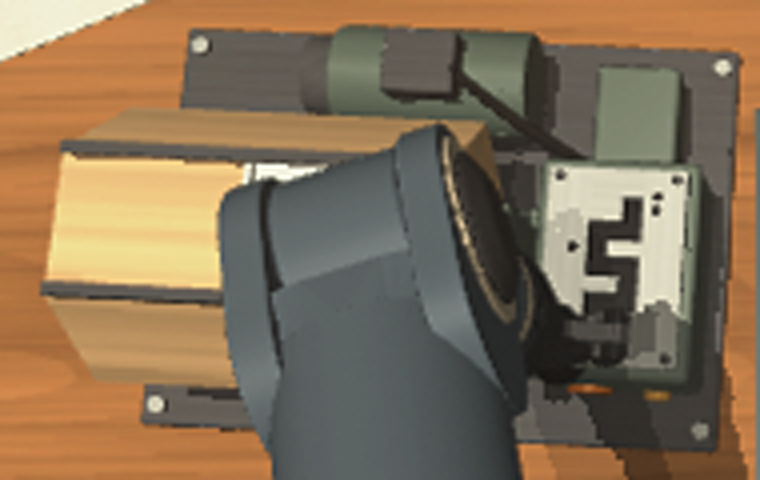

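```bash
python3 - <<'E'
from h import *
p,d=camera("side"); cv2.imwrite("pics/m_side.png",p[:,:,::-1])
a=cv2.imread("pics/a_side.png");b=cv2.imread("pics/m_side.png")
for im in (a,b):
    w=255-cv2.cvtColor(im[100:115,291:313],cv2.COLOR_BGR2GRAY).astype(float); w[w<150]=0
    v,u=np.mgrid[:w.shape[0],:w.shape[1]]; print((w*u).sum()/w.sum(),(w*v).sum()/w.sum(),(w>0).sum())
# lower hatch edge profile down column 302
print(a[100:140,302].mean(-1).astype(int));print(b[100:140,302].mean(-1).astype(int))
E
```

```text
9.71805650231008 6.84420207528592 123
10.041212880984094 7.040076784455065 118
[220 215 166  95  44  26  18  18  14  19  84 167 205 219 240 247 247 247
 247 248 246 217 156 181 183 136 103  96  96  98  98  97  96  97 102 104
 105 103  97  80]
[221 223 190 115  57  30  21  17  18  15  35 101 172 197 230 248 249 249
 249 249 249 233 183 174 168 129 102  98  98  99  99  98  97  98 101 105
 105 104  97  77]
```

The hatch grip is within about 0.3 px of its shut position at the start, and the knob is still at park. Next I'll take the lever to slow.

```bash
python3 - <<'E'
from h import *
k=knob(-40,11)
command_gripper(.065)
print(move_l(k+OFF,feed=.08,until_force=8))
command_gripper(.02,25)
print(sense()["finger_gap"])
path([(-40,11),(-24,11),(-24,-11),(0,-11),(0,11),(12,11)])
sleep(.3)
command_gripper(.065)
move_l(knob(12,11)+[0,0,.12],feed=.15)
movep(np.array([.45,-.15,.35]),GR)
sleep(.3)
p,d=camera("side"); crop(p,240,60,400,220,4,"pics/n_s.png")
c=w2px("side",knob(12,11)); print("pred crop",(c-[240,60])*4)
p,d=camera("top");crop(p,110,140,300,260,4,"pics/n_tc.png"); locate()
print((w2px("top",knob(12,11))-[110,140])*4, sense()["time_s"])
E
```

```text
False
0.03277968945334133
(-24, 11) [ 0.0006 -0.0002 -0.    ] [-0.9  0.6  2.7] 0.0327 66.4
(-24, -11) [ 0.0002 -0.0001  0.0004] [-1.7  1.9  5.1] 0.0326 67.5
(0, -11) [ 0.0006  0.     -0.0003] [ 0.8  0.8 -1.9] 0.0323 68.7
(0, 11) [ 0.0002  0.0001 -0.0001] [-0.9 -2.   2.4] 0.0324 69.8
(12, 11) [ 0.0004  0.0005 -0.0003] [ 0.5 -0.3 -2.6] 0.0324 70.7
pred crop [303.70524196 323.06860938]
obj 0.865 0.247 299.104 90.302 -84.082 1189 0.017 [211.648 108.96 ]
obj 0.825 -0.079 82.164 79.015 -0.72 235 0.024 [314.902 115.719]
obj 0.666 -0.577 26.657 25.456 -83.918 66 0.026 [484.652 163.939]
[563.81151306 209.15629402] 73.7417
```

View pics/n_s.png

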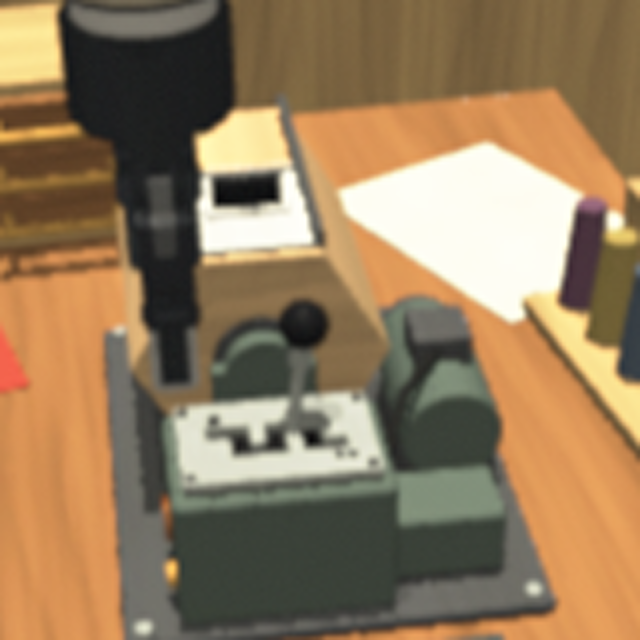

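View pics/n_tc.png

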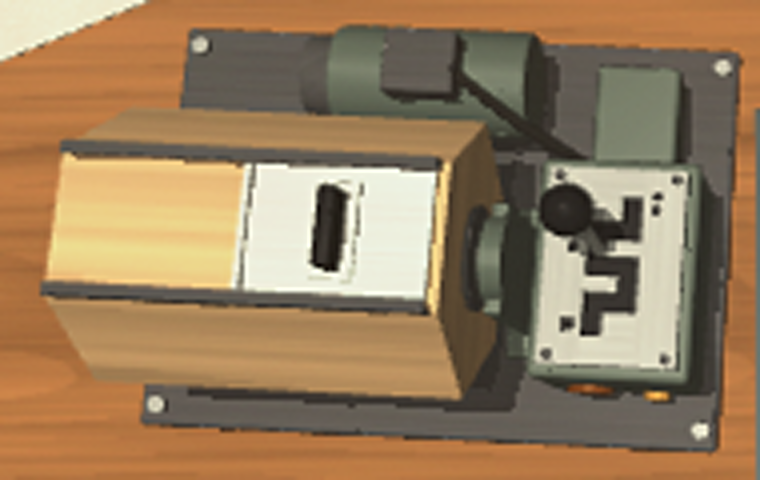

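The side view puts the knob at crop (303,323), where (304,323) was predicted, and the top view at (565,209), where (564,209) was predicted. That puts the lever in the slow leg. The hatch is shut and no blank is left on the mat, so I'll hand the job in.

```bash
python3 - <<'E'
from rig import *
print(sense()["wrist_force"]); print(finish_job())
E
```

```text
[ 0.54702939 -0.52234202 -0.38512796]
the job is handed in; nothing more can be done
None
```

The job is handed in, after about 74 s of the 210 s allowed; finishing gave no verdict. The lever went from fast to park, and the hatch was slid open about 109 mm. All three toggle blanks I found and the wax went into the drum, then I shut the hatch and took the lever up to the slow leg.

- **Knocked blank:** one toggle was knocked about 40 mm aside partway through. I found it again in the top image and picked it from its new place.
- **Lever:** the knob is within 1 px of the slow-leg position (12, 11) in both the top and side views.
- **Hatch:** the grip is back within about 0.3 px of where it was shut at the start, and it pressed against its stop with about 7.5 N while closing.
- **Blanks and wax:** a search of the top image finds none left on the mat or table. Inside the drum I could make out two or three of the pieces before shutting it. The wax was not clearly visible, so it counts as in because it was still gripped over the mouth and the mat was clear afterwards.
- **Reels and tin:** they look unmoved in every picture; I did not measure them again at the end.

No check failed or disagreed with another.

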